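Close the split lens former and hold the loupe over its seat

TASK

Push the loose pale silver half of the split lens former flush against the blue half that is screwed to the bench, faces together and sides in line, and let go of it. Then pick up the black loupe, carry it over the jars and the tin without disturbing them, and finish while still holding it upright and still, centred over the former's round brass-rimmed seat with its lower rim about a centimetre above the former; the loupe must not touch the former.

Things in the scene. Friction and masses are not known exactly. Their poses are not given: they have to be found in the camera images.
- former_fixed: Blue half of the split lens former, a block screwed to the bench that cannot move. Origin on the bench (z = 0) below the middle of its flat upright mating face; that face is the plane x = 0 of this frame, and the block reaches from there 40 mm along +x, 52 mm along y (26 either side) and 28 mm high; behind it, to x = 58 mm, a foot 7 mm high with two screws. A half-round seat of radius 20 mm, 4 mm deep with a thin brass rim, is sunk in its top at the mating face.
- seat (a point): Centre of the whole round seat (two halves of 20 mm radius once the former is closed), at the height of the former's top, 28 mm above the bench; directly above the middle of the blue half's mating face. Axes as the blue half's.
- former_loose: Pale silver loose half of the split lens former, block of 40 mm (x) by 52 mm (y) by 28 mm high, 0.08 to 0.17 kg, origin at the centre of its underside. Its mating face with the half seat is on its +x side; when the former is closed its axes agree with the blue half's. It starts on the -x side of the blue half, 20 to 45 mm short of it, a little askew and to one side. It can be gripped across the 52 mm and slid along the bench or lifted a little.
- loose_center (a point): Centre of the silver half, 14 mm above its underside. Axes as the silver half's.
- loose_face (a point): Middle of the silver half's mating face, 20 mm along +x from its centre, 14 mm above its underside.
- eye_loupe: Black watchmaker's loupe, a bell-shaped barrel 38 mm in diameter and 30 mm high, standing on its wide end on the bench; z up its axis, origin at the centre of its lower rim. Yaw means nothing.
- loupe_center (a point): Centre of the loupe, on its axis, 15 mm above its lower rim.
- jar_black: Small clear parts jar with black lid, 37 mm diameter, 52 mm high, loose, origin at the centre of its underside; stands between the loupe and the former. Leave alone.
- jar_white: Small clear parts jar with white lid, 41 mm diameter, 58 mm high, loose, origin at the centre of its underside; stands between the loupe and the former. Leave alone.
- screw_tin: Open red tin of screws, 107 mm (x) by 70 mm (y) by 36 mm high, loose, origin at the centre of its underside; stands between the loupe and the former. Leave alone.

How it is judged:
On the way, in this order (a step that is already met when the one before it is completed fails the run):
1. the former is closed, silver half flush against the blue half, and let go (x of loose_face in the frame of former_fixed between -0.003 and 0.003 m and y of loose_face in the frame of former_fixed between -0.005 and 0.005 m and angle between the x axis of former_loose and the x axis of former_fixed, either way round below 0.06 rad and angle between former_loose's own z axis and vertical below 0.05 rad and contact force between the fingers and former_loose below 0.05 N), for 0.2 s.
2. the loupe is lifted to carrying height (lower rim above about 60 mm) (height (world z) of loupe_center above 0.075 m), for 0.05 s.
At the end, for the whole second after the job is handed in: Former closed (gap < 3 mm, sides within 5 mm, faces within 0.06 rad), untouched by fingers; gripper holds the loupe still, upright within 0.14 rad, axis within 7 mm of the seat centre, rim 3 to 20 mm above the former, not touching it; jars and tin upright within 15 mm of their places (all of step 1 and horizontal distance between loupe_center and seat below 0.007 m and z of eye_loupe in the frame of seat between 0.003 and 0.02 m and angle between eye_loupe's own z axis and vertical below 0.14 rad and contact force between the fingers and eye_loupe above 0.5 N and contact force between eye_loupe and former_fixed below 0.02 N and contact force between eye_loupe and former_loose below 0.02 N and linear speed of eye_loupe below 0.02 m/s and angle between each of jar_black, jar_white, screw_tin's own z axis and vertical below 0.1 rad and distance of each of jar_black, jar_white, screw_tin from where it was at the start of the episode below 0.015 m); the arm keeps its last pose, push and grip.
It fails at once if a jar or the tin is pushed from its place (15 mm) or tipped (angle between any of jar_black, jar_white, screw_tin's own z axis and vertical above 0.35 rad or distance of any of jar_black, jar_white, screw_tin from where it was at the start of the episode above 0.015 m).
It fails at once if the loupe touches the former (contact force between eye_loupe and former_fixed above 0.3 N or contact force between eye_loupe and former_loose above 0.3 N).
It also fails if it takes over 58 s, if anything falls off the work surface, if the arm or the gripper's body presses on something with over 40 N, if the wrist force passes 120 N, or if a joint passes its speed limit or range.

ROBOT

A 7-joint arm with a two-finger parallel gripper is mounted at the origin on a cart in front of the work surface, level with it; the furniture and walls round the work are solid. World frame = base frame: x ahead of the robot, y to its left, z up, the work surface at z = 0. Lengths are in m, angles in rad, forces in N, time in s.
With the tool pointing down it reaches from about 0.35 to 0.9 m from the base axis. Payload 8.1 kg.
Tool frame: the origin (TCP) lies midway between the tips of the shut fingers; the grasp point (between the pads) lies arm.tcp_to_grasp behind it (arm.tcp_to_grasp is the distance from the TCP to the grasp point, in m); z points along the fingers, y is the line along which they close (so a half turn about z gives the same grasp; the last joint's range is limited). The gripper opens to 92 mm and grips with 3 to 60 N. Pads are 19 mm wide; open, the fingers measure 130 mm over their backs; the gripper's body (75 mm by 190 mm) begins 47 mm behind the grasp point.
Start: joints at [-1.436, 0.434, 0.025, 1.573, -0.012, 1.134, -0.075], TCP at [0.147, 0.607, 0.227] pointing down, gripper open.
Joint ranges: [-2.62, 2.62], [-0.44, 2.09], [-1.27, 1.32], [0.08, 2.57], [-1.32, 4.46], [0.12, 2], [-2.74, 2.74]. Speed limits (rad/s): [2.22, 2.22, 3.01, 3.01, 3.14, 3.14, 3.14].

INTERFACE

Orientations are given as a rotation vector (axis times angle).
In Python, from cell import observe, get_image, arm gives the robot as it stands. The module is installed in compiled form; this text tells all that it offers.
- The arm moves only by the tool drive_tool, never from a script. Its argument "steps" is a list of rows, each a list of 5 numbers: the closure, from 0 (fully open) to 1 (shut), then the shift along the world's x, y, z in mm, then the turn about the world's z in rad. In form: [[hand, x, y, z, roll], ...]. A call has 1 to 20 rows; each row shifts and turns the commanded pose from where the row before left it; what a row does not reach is not made up. A row lasts 1/12 s, in which the tool goes at most 41.7 mm and 7.16 degrees, less where a joint would pass 70% of its speed; a pose out of reach is approached as far as the arm can. A call with a gripper value outside its range is refused whole. The fingers move at their own pace and stop on an object; "grip_force" is the grip in N (left out, the last holds). Time passes only in rows, so rows that do not move let the fingers close. It gives the time, the measured TCP pose, the force, the opening and the grip force at its end, in the units of the state.
- observe(): the state, without advancing time (a new reading comes with each control period).
- get_image(name): name is "scene" or "top" or "wrist"; returns a dict with "image" (480x640x3 uint8, red, green, blue), "vfov" (degrees; the focal length in pixels is half the picture's height over the tangent of half this angle, whatever the lens; pixels are square), "cx", "cy" (the principal point, pixels), "xyz" and "attitude" of the camera in the world. Camera axes: x right, y down, z forward; pixel columns grow to the right and rows downward; lengths in m; the calibration is good to about 2 mm. A picture is of the moment at which its call begins. There is no depth.
- arm.sign_off(): hands the job in; it is judged then, once.
The state is a dict: "clock": time; "joints": joint angles; "dq": joint speeds; "joint_efforts": joint torques, N m; "position": TCP position; "ee_rot": TCP orientation; "force": force on the tool from outside, world axes, zero at the start; "ft_torque": the same for the moment, N m; "width": opening from 0.0 (shut) to 1.0 (fully open); "gripper_force": force on a finger pad.
Only numpy, scipy, OpenCV 4.12 (cv2) and the standard library are available. Lean on these libraries where they do the work, as an engineer would, in place of code of your own. Each camera call takes 0.05 s, during which the arm holds its last target. There are 200 camera calls.

## Working session

There is one attempt and no reset: what is moved stays moved. The work goes in short steps, Python scripts to look and compute and a tool call to move; the robot and the scene stay as the last step left them, time stands still between calls to the robot, and variables do not carry over. Pictures are saved under pics/ and viewed, at most 10 in all, crops included, and the job is handed in when it is done.

Besides the shell and the picture viewer there is one more tool, called after "Emit:" as a command line: name --pt "numbers of a row" for each row, then --argument value for the rest. drive_tool: Moves the arm, as the interface text tells. Its arguments: {"type":"object","properties":{"steps":{"type":"array"},"grip_force":{"type":"number"}},"required":["steps"]}

```bash
mkdir -p pics; cat > h.py <<'E'
import numpy as np, cv2
from scipy.spatial.transform import Rotation as R
from cell import observe, get_image, arm
def cam(n):
    d=get_image(n); d['f']=240/np.tan(np.radians(d['vfov'])/2); return d
def rot(d):
    a=np.array(d['attitude'],float)
    return a if a.shape==(3,3) else R.from_rotvec(a).as_matrix()
def ray(d,uv):
    uv=np.atleast_2d(uv).astype(float)
    c=np.c_[(uv[:,0]-d['cx'])/d['f'],(uv[:,1]-d['cy'])/d['f'],np.ones(len(uv))]
    return c@rot(d).T
def onz(d,uv,z):
    r=ray(d,uv); o=np.array(d['xyz']); return o+r*((z-o[2])/r[:,2])[:,None]
def save(d,n): cv2.imwrite('pics/'+n,d['image'][:,:,::-1])
E
python3 - <<'E'
from h import *
print(observe()); print(arm.tcp_to_grasp)
for n in('top','scene'):
    d=cam(n); save(d,n+'0.png'); np.save(n+'0.npy',d,allow_pickle=True); print(n,{k:v for k,v in d.items() if k!='image'})
E
```

```text
{'clock': 0.0, 'joints': array([-1.43565847,  0.43520622,  0.02498624,  1.57411114, -0.01159886,
        1.13399884, -0.07512776]), 'dq': array([ 1.07346998e-03,  1.21234918e-03,  1.42269169e-04, -3.64817856e-04,
       -5.93932989e-05, -9.59048060e-04, -4.80883339e-05]), 'joint_efforts': array([-6.06619506e-05, -6.67858243e+01,  9.84762870e-01, -3.14449954e+01,
       -6.07411587e-02,  4.31198487e-02,  1.68036845e-04]), 'position': array([0.14713245, 0.60690015, 0.22595011]), 'ee_rot': array([-3.72724736e-01, -3.11936469e+00,  2.47877746e-03]), 'force': array([-1.26474023,  0.07740269,  0.04209779]), 'ft_torque': array([-0.0193867 , -0.01472621, -0.01360943]), 'gripper_force': 0.0, 'width': 1.0012251260402807}
0.0188
top {'vfov': 49.26858329159362, 'cx': 307.61629670836845, 'cy': 239.7901672085603, 'xyz': array([0.43985055, 0.22693092, 0.88080599]), 'attitude': array([-2.20807623,  2.15475812, -0.06992581]), 'f': np.float64(523.3776428894338)}
scene {'vfov': 44.466586484788415, 'cx': 327.49046088006116, 'cy': 231.72725409944812, 'xyz': array([ 0.23145211, -0.22738491,  0.71457147]), 'attitude': array([-2.38636985,  0.6988341 , -0.23868374]), 'f': np.float64(587.1265882432566)}
```

View pics/top0.png

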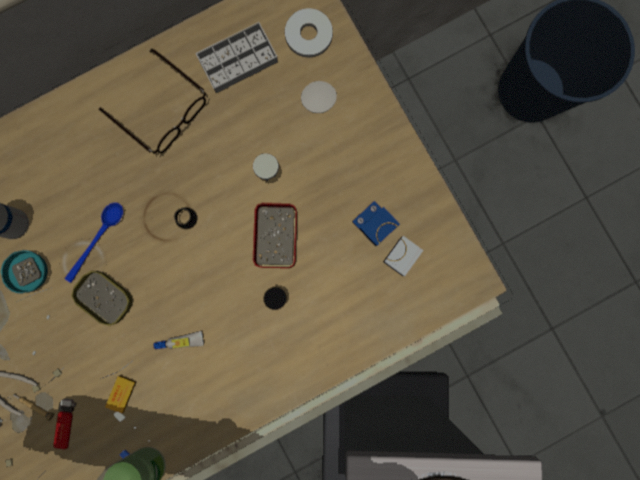

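View pics/scene0.png

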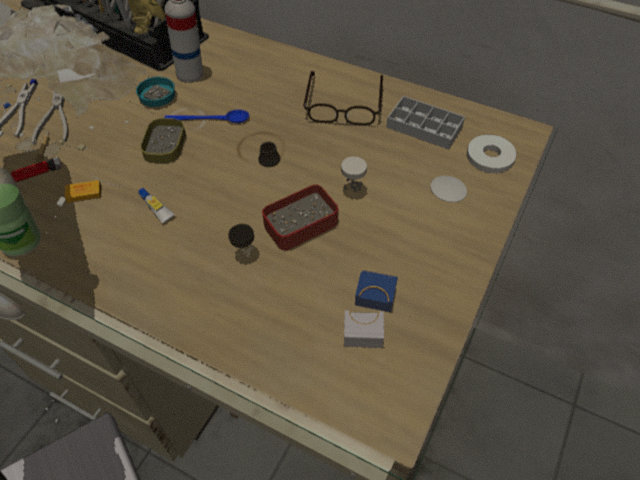

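Top view: blue half ~(377,223), silver half ~(403,256), loupe ~(186,217), white jar (265,167), tin (276,236), black jar (275,298). The scene view agrees.

```bash
python3 - <<'E'
from h import *
t=np.load('top0.npy',allow_pickle=True).item(); s=np.load('scene0.npy',allow_pickle=True).item()
im=t['image'].astype(int)
def big(m,box):
    k=np.zeros(m.shape,np.uint8); x0,y0,x1,y1=box; k[y0:y1,x0:x1]=m[y0:y1,x0:x1]
    c=max(cv2.findContours(k,0,1)[0],key=cv2.contourArea); return c
r,g,b=im[...,0],im[...,1],im[...,2]
def rep(n,c,z):
    q=cv2.boxPoints(cv2.minAreaRect(c)); w=onz(t,q,z)[:,:2]
    e=w[1]-w[0];f=w[2]-w[1]
    print(n,'c',w.mean(0).round(4),'sides',np.linalg.norm(e).round(4),np.linalg.norm(f).round(4),'ang',np.degrees(np.arctan2(e[1],e[0])).round(1),np.degrees(np.arctan2(f[1],f[0])).round(1),'\n',w.round(4).tolist())
rep('blue',big((b>r+30),(340,190,430,250)),.028)
rep('silver',big((r>150)&(abs(r-b)<50),(375,225,440,285)),.028)
rep('tin',big((r>g+50)|((r+g+b<330)&(abs(r-b)<45)),(240,195,310,275)),.036)
for n,box,z,m in(('loupe',(165,200,205,235),.03,r+g+b<150),('jb',(255,280,295,315),.052,r+g+b<150),('jw',(245,145,290,190),.058,(abs(r-b)<40)&(r>140))):
    (u,v),rad=cv2.minEnclosingCircle(big(m,box)); print(n,(u,v),rad,onz(t,(u,v),z)[0].round(4))
a=cv2.resize(t['image'][185:290,330:450],None,fx=5,fy=5)[:, :]; 
cv2.imwrite('pics/a.png',a[...,::-1])
e=cv2.resize(t['image'][190:245,155:215],None,fx=5,fy=5); cv2.imwrite('pics/e.png',e[...,::-1])
E
```

```text
blue c [0.5322 0.1232] sides 0.0525 0.0555 ang -43.6 -134.1 
 [[0.5325, 0.1612], [0.5705, 0.125], [0.5319, 0.0851], [0.4941, 0.1213]]Traceback (most recent call last):
  File "<stdin>", line 13, in <module>
  File "<stdin>", line 6, in big
ValueError: max() iterable argument is empty
```

```bash
python3 - <<'E'
from h import *
t=np.load('top0.npy',allow_pickle=True).item()
im=t['image'].astype(int)
a=cv2.resize(t['image'][185:290,330:450],None,fx=5,fy=5); cv2.imwrite('pics/a.png',a[...,::-1])
print(im[262,400],im[256,410],im[220,370],im[250,440],im[217,186],im[218,180], im[167,265],im[298,275])
r,g,b=im[...,0],im[...,1],im[...,2]
def big(m,box):
    k=np.zeros(m.shape,np.uint8); x0,y0,x1,y1=box; k[y0:y1,x0:x1]=m[y0:y1,x0:x1]
    c=cv2.findContours(k,0,1)[0]; return max(c,key=cv2.contourArea) if c else None
def rep(n,c,z):
    q=cv2.boxPoints(cv2.minAreaRect(c)); w=onz(t,q,z)[:,:2]
    e=w[1]-w[0];f=w[2]-w[1]
    print(n,'c',w.mean(0).round(4),'sides',np.linalg.norm(e).round(4),np.linalg.norm(f).round(4),'ang',np.degrees(np.arctan2(e[1],e[0])).round(1),np.degrees(np.arctan2(f[1],f[0])).round(1),'\n',q.round(1).tolist(),w.round(4).tolist())
sv=im[262,400]
rep('silver',big((abs(im-sv).max(2)<22),(375,225,440,285)),.028)
rep('tin',big((r>g+40)|((r+g+b<330)&(abs(r-b)<45)),(240,195,310,275)),.036)
wv=im[167,265]
for n,box,z,m in(('loupe',(165,200,205,235),.03,r+g+b<110),('jb',(255,280,295,315),.052,r+g+b<110),('jw',(245,145,290,190),.058,abs(im-wv).max(2)<25)):
    c=big(m,box)
    if c is None: print(n,'none');continue
    (u,v),rad=cv2.minEnclosingCircle(c); print(n,(u,v),rad,onz(t,(u,v),z)[0].round(4))
E
```

```text
[147 151 150] [147 151 149] [26 55 94] [133 115  82] [126 108  76] [111  95  69] [146 149 136] [16 17 19]
silver c [0.4788 0.0765] sides 0.0506 0.0386 ang -35.0 -125.0 
 [[385.20001220703125, 261.1000061035156], [403.3999938964844, 236.10000610351562], [422.6000061035156, 250.10000610351562], [404.5, 275.1000061035156]] [[0.4691, 0.1068], [0.5105, 0.0777], [0.4884, 0.0461], [0.4471, 0.0752]]
tin c [0.5069 0.286 ] sides 0.0733 0.104 ang -88.6 -178.5 
 [[253.0, 203.0], [298.0, 203.0], [298.0, 267.0], [253.0, 267.0]] [[0.558, 0.3242], [0.5597, 0.2509], [0.4558, 0.2482], [0.454, 0.3208]]
loupe (186.0, 217.89999389648438) 10.344657897949219 [0.5317 0.4338 0.03  ]
jb (274.9285583496094, 297.78570556640625) 11.214608192443848 [0.4062 0.2829 0.052 ]
jw (265.0169372558594, 165.23728942871094) 12.330546379089355 [0.616  0.3044 0.058 ]
```

View pics/a.png

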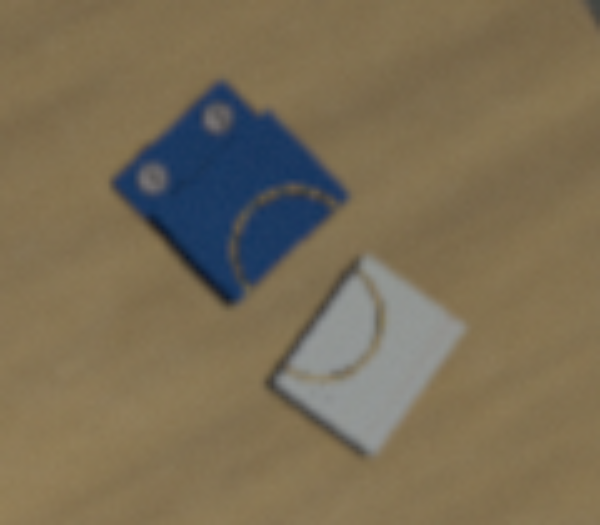

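Emit:
drive_tool --pt "0 20 -32 0 0.075" --pt "0 20 -32 0 0.075" --pt "0 20 -32 0 0.075" --pt "0 20 -32 0 0.075" --pt "0 20 -32 0 0.075" --pt "0 20 -32 0 0.075" --pt "0 20 -32 0 0.075" --pt "0 20 -32 0 0.075" --pt "0 20 -32 0 0.075" --pt "0 20 -32 0 0.075" --pt "0 20 -32 0 0.075" --pt "0 20 -32 0 0.075" --pt "0 20 -32 0 0.075" --pt "0 20 -32 0 0.075" --pt "0 20 -32 0 0.075" --pt "0 20 -32 0 0.075" --pt "0 0 0 0 0" --pt "0 0 0 0 0" --grip_force 15

```text
clock: 1.6
position: [0.4679, 0.0931, 0.2265]
ee_rot: [1.446, -2.788, 0.001]
force: [-0.0, 0.2, -0.0]
width: 1.002
gripper_force: 0.0
```

```bash
python3 - <<'E'
from h import *
o=observe(); print(o['clock'],o['position'],np.degrees(np.arctan2(*R.from_rotvec(o['ee_rot']).as_matrix()[[1,0],1])),o['joints'])
d=cam('wrist'); save(d,'w1.png'); np.save('w1.npy',d,allow_pickle=True); print({k:v for k,v in d.items() if k!='image'})
E
```

```text
1.6 [0.46785315 0.09311956 0.22645102] 144.82944382388231 [-0.45778128  0.1912571   0.17586486  1.93187362 -0.03837382  1.02229807
  2.26272771]
{'vfov': 65.83567867870941, 'cx': 319.5327154257554, 'cy': 237.62976664585966, 'xyz': array([0.42961845, 0.03943128, 0.38324556]), 'attitude': array([0.92121701, 2.90111605, 0.37032667]), 'f': np.float64(370.73036538610666)}
```

View pics/w1.png

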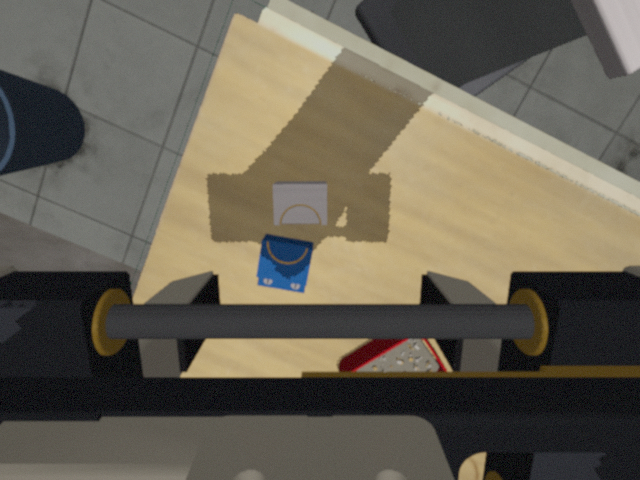

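Wrist view: silver half (273–327, 181–225) with its seat facing the blue half (258–312, 236–292); blue's dark mating face is the strip at v≈236–243.

```bash
python3 - <<'E'
from h import *
d=np.load('w1.npy',allow_pickle=True).item(); im=d['image'].astype(int)
for v in range(230,250,2): print(v,im[v,285],im[v,270],im[v,303])
a=cv2.resize(d['image'][170:300,245:340],None,fx=6,fy=6,interpolation=2)[:600+180]
a=cv2.resize(a,None,fx=.75,fy=.75); cv2.imwrite('pics/w1c.png',a[...,::-1]); print(a.shape)
r,g,b=im[...,0],im[...,1],im[...,2]
print(im[200,285],im[184,300],im[179,300],im[205,265])
E
```

```text
230 [123 109  80] [124 108  76] [117 101  74]
232 [121 104  77] [122 109  75] [119 104  73]
234 [121 106  75] [81 72 70] [123 106  78]
236 [107  95  76] [16 37 61] [125 110  82]
238 [35 47 64] [ 9 39 64] [123 106  79]
240 [20 39 67] [14 44 81] [80 75 69]
242 [14 40 73] [25 55 90] [23 38 68]
244 [28 56 93] [27 56 97] [26 45 68]
246 [22 63 97] [43 60 97] [30 58 88]
248 [21 57 92] [46 59 88] [13 55 95]
(585, 428, 3)
[137 131 132] [124 120 119] [127 112  78] [116 100  72]
```

View pics/w1c.png

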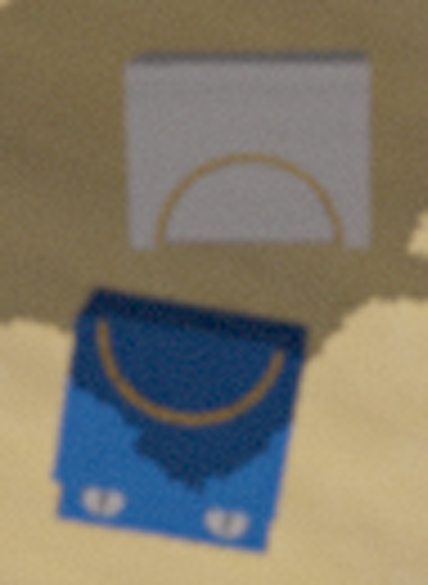

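```bash
python3 - <<'E'
from h import *
d=np.load('w1.npy',allow_pickle=True).item()
c=np.array([[130,63],[368,60],[371,245],[133,247],[162,243],[342,243],[80,318],[303,350],[102,322],[282,354],[192,420]],float)
w=onz(d,c/4.5-.4+[245,170],.028)[:,:2]; print(w.round(4).tolist())
f=lambda a,b:(np.linalg.norm(b-a).round(4),np.degrees(np.arctan2(*(b-a)[::-1])).round(1),((a+b)/2).round(4))
print('silver ctr',w[:4].mean(0),f(w[0],w[1]),f(w[1],w[2]),f(w[3],w[2]),f(w[0],w[3]),f(w[4],w[5]))
print('blue',f(w[6],w[7]),f(w[8],w[9]))
t=np.load('top0.npy',allow_pickle=True).item()
c=np.array([[350,195],[245,290],[335,205],[243,290], [362,256],[465,325],[372,452],[275,380]],float)
w=onz(t,c/5-.4+[330,185],.028)[:,:2]
print('top blue',f(w[0],w[1]),'silver',w[4:].mean(0),f(w[4],w[5]),f(w[5],w[6]),f(w[7],w[4]))
E
```

```text
[[0.4875, 0.0461], [0.4459, 0.0746], [0.4684, 0.1079], [0.511, 0.0783], [0.5053, 0.0813], [0.4733, 0.1039], [0.5302, 0.0844], [0.4943, 0.1187], [0.5268, 0.0879], [0.4986, 0.1168], [0.5241, 0.1176]]
silver ctr [0.47819354 0.07673327] (np.float64(0.0504), np.float64(145.5), array([0.4667, 0.0604])) (np.float64(0.0401), np.float64(56.0), array([0.4571, 0.0913])) (np.float64(0.0519), np.float64(145.3), array([0.4897, 0.0931])) (np.float64(0.0399), np.float64(53.9), array([0.4992, 0.0622])) (np.float64(0.0392), np.float64(144.8), array([0.4893, 0.0926]))
blue (np.float64(0.0496), np.float64(136.3), array([0.5122, 0.1016])) (np.float64(0.0403), np.float64(134.3), array([0.5127, 0.1023]))
top blue (np.float64(0.0466), np.float64(133.4), array([0.5149, 0.1011])) silver [0.47930453 0.07749678] (np.float64(0.0402), np.float64(-122.8), array([0.5001, 0.0631])) (np.float64(0.0515), np.float64(144.7), array([0.4682, 0.0611])) (np.float64(0.0497), np.float64(-34.0), array([0.4904, 0.0939]))
```

Emit:
drive_tool --pt "0 5 -8 -25 0.007" --pt "0 5.6 -8 -25 0" --pt "0 0 0 -25 0" --pt "0 0 0 -25 0" --pt "0 0 0 -25 0" --pt "0 0 0 -25 0" --pt "0 0 0 -25 0" --pt "0 0 0 -25 0" --pt "0 0 0 -15 0" --pt "0 0 0 -4 0" --pt "0 0 0 0 0" --pt "1 0 0 0 0" --pt "1 0 0 0 0" --pt "1 0 0 0 0" --pt "1 0 0 0 0" --pt "1 0 0 0 0" --pt "1 0 0 0 0" --pt "1 0 0 0 0" --grip_force 10

```text
clock: 3.15
position: [0.4782, 0.0794, 0.0081]
ee_rot: [-1.463, 2.779, -0.0]
force: [-0.7, -0.6, 5.1]
width: 0.566
gripper_force: 10.0
```

Emit:
drive_tool --pt "1 0 0 1 -0.085" --pt "1 0 0 0 -0.084" --pt "1 5 2 0 0" --pt "1 5 2 0 0" --pt "1 5 2 0 0" --pt "1 5 1.8 0 0" --pt "1 0 0 0 0" --pt "1 0 0 0 0"

```text
clock: 3.82
position: [0.4982, 0.0873, 0.0086]
ee_rot: [-1.225, 2.893, 0.0]
force: [-0.4, 0.3, -0.1]
width: 0.564
gripper_force: 10.0
```

```bash
python3 - <<'E'
from h import *
o=observe(); print(o['clock'],o['position'],np.degrees(np.arctan2(*R.from_rotvec(o['ee_rot']).as_matrix()[[1,0],1])),o['force'])
d=cam('wrist'); np.save('w2.npy',d,allow_pickle=True)
s=cam('scene'); np.save('s2.npy',s,allow_pickle=True)
a=cv2.resize(d['image'][100:420,140:500],(720,640))[:590]
print([d[k] for k in('xyz',)])
b=cv2.resize(s['image'][240:370,320:440],None,fx=4.5,fy=4.5,interpolation=2)
cv2.imwrite('pics/w2.png',a[...,::-1]); cv2.imwrite('pics/s2.png',b[...,::-1])
E
```

```text
3.8167 [0.49822016 0.08733859 0.00864075] 135.89498933997143 [-0.42365377  0.2795803  -0.08265286]
[array([0.4518087 , 0.04022021, 0.16536666])]
```

View pics/w2.png

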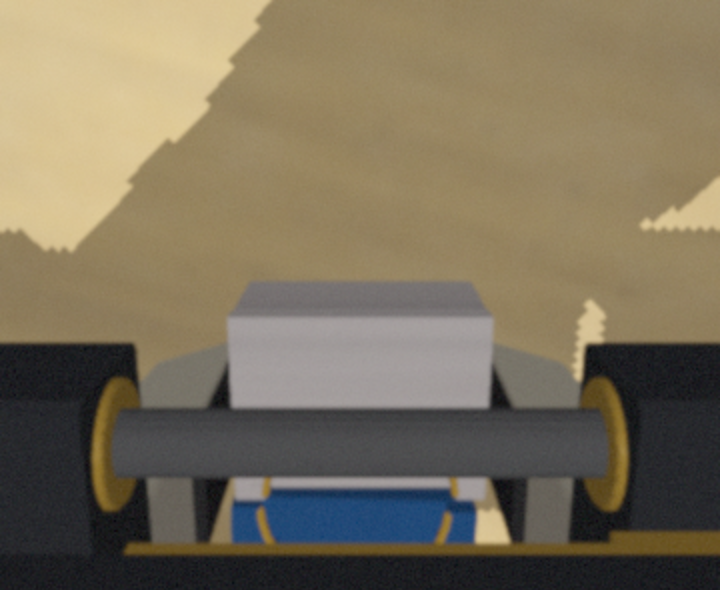

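Close view: silver front edge at v≈500 (233–484), blue right behind it (233–475); blue sits ~1 mm to the left (−y) and nearly touching. Push gently with a small side correction.

Emit:
drive_tool --pt "1 0.7 -0.7 0 0" --pt "1 0.7 0.7 0 0" --pt "1 0.7 0.7 0 0" --pt "1 0 0 0 0" --pt "1 0 0 0 0"

```text
clock: 4.33
position: [0.5, 0.088, 0.0088]
ee_rot: [-1.224, 2.893, 0.0]
force: [0.4, 0.1, -2.1]
width: 0.561
gripper_force: 10.0
```

Emit:
drive_tool --pt "1 0.7 0.7 0 0" --pt "1 0.7 0.7 0 0" --pt "1 0 0 0 0" --pt "1 0 0 0 0"

```text
clock: 4.67
position: [0.5003, 0.0884, 0.0085]
ee_rot: [1.221, -2.892, 0.0]
force: [-3.9, -3.6, 2.3]
width: 0.564
gripper_force: 10.0
```

Emit:
drive_tool --pt "1 0.7 0.7 0 0" --pt "1 0.7 0.7 0 0" --pt "1 0 0 0 0"

```text
clock: 4.92
position: [0.5005, 0.089, 0.0082]
ee_rot: [1.219, -2.89, 0.0]
force: [-6.7, -5.8, 3.0]
width: 0.569
gripper_force: 10.0
```

Emit:
drive_tool --pt "0 0 0 0 0" --pt "0 0 0 0 0" --pt "0 0 0 0 0" --pt "0 0 0 0 0" --pt "0 0 0 0 0" --pt "0 0 0 0 0" --pt "0 0 0 25 0" --pt "0 0 0 25 0" --pt "0 0 0 25 0" --pt "0 0 0 25 0" --pt "0 0 0 25 0" --pt "0 0 0 25 0" --pt "0 0 0 0 0"

```text
clock: 6.0
position: [0.5054, 0.0912, 0.1632]
ee_rot: [-1.22, 2.887, -0.001]
force: [1.0, 0.1, -0.3]
width: 1.001
gripper_force: 0.0
```

```bash
python3 - <<'E'
from h import *
o=observe(); print(o['clock'],o['position'],o['force'],o['width'])
d=cam('wrist'); np.save('w3.npy',d,allow_pickle=True)
t=cam('top'); np.save('t3.npy',t,allow_pickle=True)
# project expected seat to crop
p=np.array([.5127,.102,.028])-d['xyz']; q=rot(d).T@p; u=d['f']*q[:2]/q[2]+[d['cx'],d['cy']]; print(u)
x,y=(u-[66,50]).astype(int)
a=cv2.resize(d['image'][y:y+100,x:x+132],None,fx=6,fy=6,interpolation=2); print(x,y)
cv2.imwrite('pics/w3.png',a[...,::-1])
E
```

```text
6.0 [0.50536226 0.0912263  0.16322243] [ 1.04106622  0.06393497 -0.29711231] 1.00103768740878
[321.74701409 240.29318236]
255 190
```

View pics/w3.png

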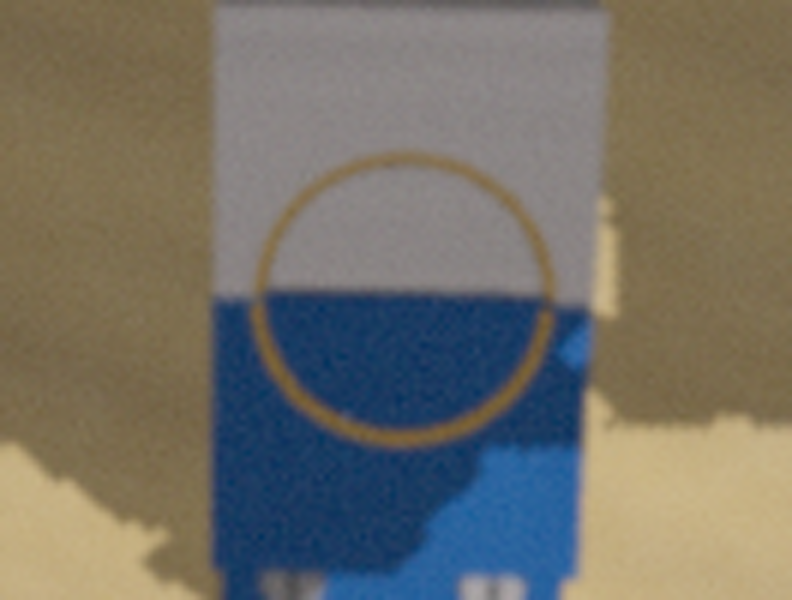

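The former closed neatly: halves in line, seat rim circle at about (404,303) in the crop. On to the loupe.

Emit:
drive_tool --pt "0 2 33 7 0" --pt "0 2 33 7 0" --pt "0 2 33 7 0" --pt "0 2 33 7 0" --pt "0 2 33 7 0" --pt "0 2 33 7 0" --pt "0 2 33 7 0" --pt "0 2 33 7 0" --pt "0 2 33 7 0" --pt "0 2 33 7 0" --pt "0 0 0 0 0" --pt "0 0 0 0 0"

```text
clock: 7.1
position: [0.5214, 0.423, 0.2267]
ee_rot: [1.228, -2.889, -0.0]
force: [0.1, -0.8, 0.1]
width: 1.0
gripper_force: 0.0
```

```bash
python3 - <<'E'
from h import *
o=observe(); print(o['clock'],o['position'],o['joints'],np.degrees(np.arctan2(*R.from_rotvec(o['ee_rot']).as_matrix()[[1,0],1])))
w=np.load('w3.npy',allow_pickle=True).item()
c=np.array([[404,303],[254,300],[554,305],[404,153],[404,445]])/6-.42+[255,190]
print('seat',onz(w,c,.028)[:,:2].round(4).tolist())
d=cam('wrist'); np.save('w4.npy',d,allow_pickle=True); print(d['xyz'])
im=d['image'].astype(int); m=(im.sum(2)<120).astype(np.uint8); m[265:]=0
for c in cv2.findContours(m,0,1)[0]:
    if cv2.contourArea(c)>150: print(cv2.boundingRect(c),cv2.minEnclosingCircle(c))
cv2.imwrite('pics/w4.png',d['image'][...,::-1])
E
```

```text
7.1 [0.52137461 0.42297673 0.22669187] [-0.88137195  0.51389856  0.19089839  1.45530659 -0.10169148  1.18410978
  1.69870925] 136.05982425940252
seat [[0.5125, 0.102], [0.5268, 0.0875], [0.4981, 0.1164], [0.498, 0.0871], [0.5266, 0.1166]]
[0.47545618 0.37585238 0.38356665]
(304, 212, 34, 35) ((320.8074645996094, 228.7547607421875), 17.38416290283203)
(225, 81, 65, 74) ((256.5, 117.5), 48.21316909790039)
(165, 27, 98, 128) ((226.0, 91.0), 65.25344848632812)
(281, 0, 43, 22) ((302.0, 2.0), 21.095121383666992)
```

View pics/w4.png

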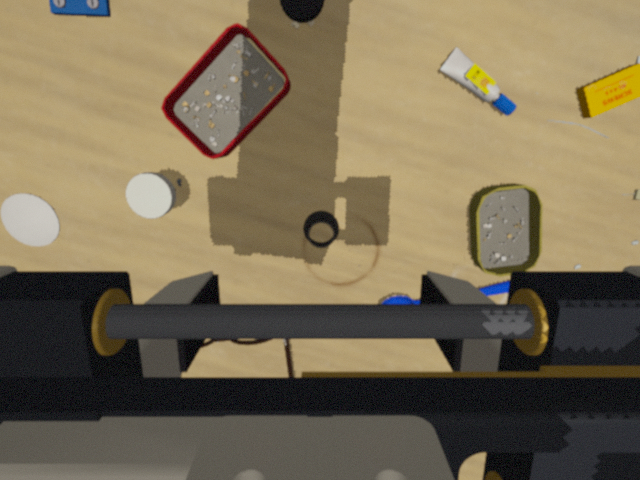

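```bash
python3 - <<'E'
from h import *
d=np.load('w4.npy',allow_pickle=True).item()
for z in (0,.01,.03): print(z,onz(d,(320.8,228.8),z)[0])
print(rot(d)[:,2])
E
```

```text
0 [0.53577948 0.44148932 0.        ]
0.01 [0.53420679 0.43977809 0.01      ]
0.03 [0.5310614  0.43635564 0.03      ]
[ 0.17171973  0.18093749 -0.9683873 ]
```

Emit:
drive_tool --pt "0 6 8 -25 0" --pt "0 6.8 8.5 -25 0" --pt "0 0 0 -25 0" --pt "0 0 0 -25 0" --pt "0 0 0 -25 0" --pt "0 0 0 -25 0" --pt "0 0 0 -25 0" --pt "0 0 0 -25 0" --pt "0 0 0 -15 0" --pt "0 0 0 -6 0" --pt "0 0 0 0 0" --pt "0 0 0 0 0"

```text
clock: 8.15
position: [0.5361, 0.4363, 0.0081]
ee_rot: [1.222, -2.894, 0.001]
force: [-0.3, 0.3, 0.6]
width: 0.998
gripper_force: 0.0
```

Emit:
drive_tool --pt "1 0 0 0 0" --pt "1 0 0 0 0" --pt "1 0 0 0 0" --pt "1 0 0 0 0" --pt "1 0 0 0 0" --pt "1 0 0 0 0" --pt "1 0 0 0 0" --pt "1 0 0 0 0" --pt "1 0 0 0 0" --grip_force 15

```text
clock: 8.9
position: [0.5355, 0.4372, 0.0077]
ee_rot: [1.224, -2.893, -0.0]
force: [0.6, -0.3, 0.1]
width: 0.397
gripper_force: 0.1
```

Emit:
drive_tool --pt "1 0 0 0 0" --pt "1 0 0 0 0" --pt "1 0 0 0 0" --pt "1 0 0 0 0"

```text
clock: 9.23
position: [0.5356, 0.4371, 0.0077]
ee_rot: [1.223, -2.893, 0.0]
force: [0.0, 0.1, 0.1]
width: 0.371
gripper_force: 14.7
```

Emit:
drive_tool --pt "1 0 0 3 0" --pt "1 0 0 7 0" --pt "1 0 0 15 0" --pt "1 0 0 20 0" --pt "1 0 0 20 0" --pt "1 0 0 20 0" --pt "1 0 0 20 0" --pt "1 0 0 20 0" --pt "1 0 0 10 0" --pt "1 0 0 0 0" --pt "1 0 0 0 0"

```text
clock: 10.15
position: [0.5356, 0.4373, 0.143]
ee_rot: [-1.223, 2.893, 0.001]
force: [-0.9, -1.5, -0.8]
width: 0.371
gripper_force: 14.7
```

```bash
python3 - <<'E'
from h import *
o=observe(); print(o['clock'],o['position'],o['width'],o['gripper_force'],o['force'])
for n in('scene','top'):
    d=cam(n); np.save(n+'5.npy',d,allow_pickle=True)
    q=rot(d).T@(o['position']-d['xyz']); u=d['f']*q[:2]/q[2]+[d['cx'],d['cy']]; print(n,u)
    if n=='scene':
        x,y=(u-[60,50]).astype(int); y=max(y,0); print(x,y); cv2.imwrite('pics/s5.png',cv2.resize(d['image'][y:y+100,x:x+120],None,fx=6,fy=6,interpolation=2)[...,::-1])
E
```

```text
10.15 [0.53564098 0.43730726 0.14295483] 0.3710456187194803 14.660768764733803 [-0.92240025 -1.49902176 -0.79381351]
scene [262.45025276  93.24242026]
202 43
top [164.7426221  206.08734506]
```

View pics/s5.png

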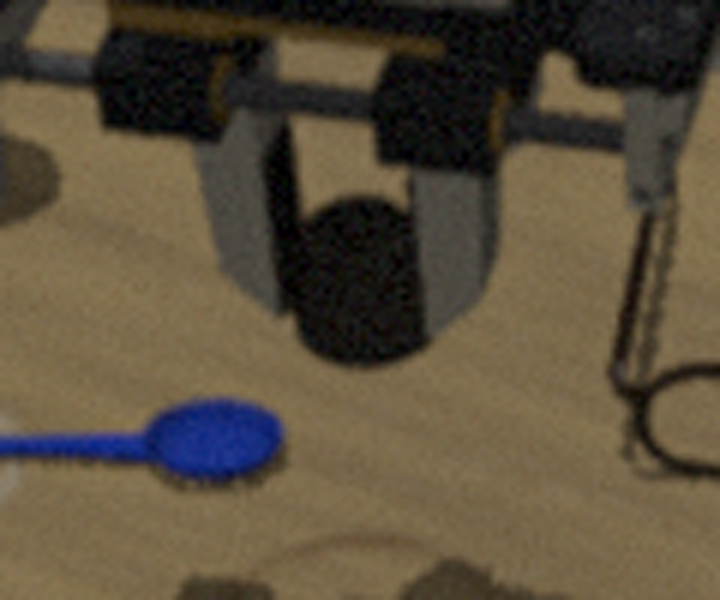

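```bash
python3 - <<'E'
from h import *
d=np.load('scene5.npy',allow_pickle=True).item(); P=np.array([.53564,.43731,.14295])
for c in ([362,282],[362,278]): print(onz(d,np.array(c)/6-.42+[202,43],.1502)[0]-P)
# bottom rim nearest point: rim circle r19 at z=P-.0077
for off in (-.005,0,.005):
    c=P+[off*.7,off*.7,-.0077]; a=np.linspace(0,6.3,200); pts=c+np.c_[.019*np.cos(a),.019*np.sin(a),0*a]
    q=(pts-d['xyz'])@rot(d); u=d['f']*q[:,:2]/q[:,2:]+[d['cx'],d['cy']]; u=(u-[202,43]+.42)*6; print(off,u.max(0),u.min(0))
E
```

```text
[-0.00034296 -0.00029739  0.00725   ]
[0.00042587 0.00111263 0.00725   ]
-0.005 [436.85301869 388.73372074] [287.96088921 293.1342393 ]
0 [442.05826357 376.27946217] [293.6693125  281.31429822]
0.005 [447.22908782 363.90869207] [299.33992668 269.57155719]
```

Emit:
drive_tool --pt "1 -1 -8 0 0" --pt "1 -1 -15 0 0" --pt "1 -1.5 -20 0 0" --pt "1 -1.5 -20 0 0" --pt "1 -1.5 -20 0 0" --pt "1 -1.5 -20 0 0" --pt "1 -1.5 -20 0 0" --pt "1 -1.5 -20 0 0" --pt "1 -1.5 -20 0 0" --pt "1 -1.5 -20 0 0" --pt "1 -1.5 -20 0 0" --pt "1 -1.5 -20 0 0" --pt "1 -1.5 -20 0 0" --pt "1 -1.5 -20 0 0" --pt "1 -1.5 -20 0 0" --pt "1 -1.5 -20 0 0" --pt "1 -1.5 -20 0 0" --pt "1 -1 -15 0 0" --pt "1 0 0 0 0" --pt "1 0 0 0 0"

```text
clock: 11.92
position: [0.5094, 0.0981, 0.1422]
ee_rot: [1.22, -2.894, -0.0]
force: [-0.7, 0.1, 0.4]
width: 0.371
gripper_force: 14.7
```

Emit:
drive_tool --pt "1 0 0 -10 0" --pt "1 0 0 -15 0" --pt "1 0 0 -15 0" --pt "1 0 0 -15 0" --pt "1 0 0 -15 0" --pt "1 0 0 -10 0" --pt "1 0 0 0 0" --pt "1 0 0 0 0" --pt "1 0 0 0 0"

```text
clock: 12.67
position: [0.5104, 0.0996, 0.0631]
ee_rot: [-1.224, 2.893, 0.0]
force: [-0.3, 0.7, -0.3]
width: 0.37
gripper_force: 14.7
```

Emit:
drive_tool --pt "1 0 0 -6 0" --pt "1 0 0 -6 0" --pt "1 0 0 -4 0" --pt "1 0 0 0 0" --pt "1 0 0 0 0" --pt "1 0 0 0 0"

```text
clock: 13.17
position: [0.5101, 0.0992, 0.0468]
ee_rot: [-1.223, 2.894, 0.0]
force: [0.5, -0.3, 0.1]
width: 0.375
gripper_force: 14.7
```

```bash
python3 - <<'E'
from h import *
o=observe(); P=o['position']; print(o['clock'],P,o['force'])
d=cam('scene'); w=cam('wrist'); np.save('s6.npy',d,allow_pickle=True); np.save('w6.npy',w,allow_pickle=True)
def pr(d,p): q=(np.atleast_2d(p)-d['xyz'])@rot(d); return d['f']*q[:,:2]/q[:,2:]+[d['cx'],d['cy']]
u=pr(d,P)[0]; x,y=(u-[55,60]).astype(int)
A=cv2.resize(d['image'][y:y+100,x:x+110],None,fx=6,fy=6,interpolation=2)[...,::-1].copy()
a=np.linspace(0,6.28,60)
def circ(c,r,col):
    for p in pr(d,np.array(c)+np.c_[r*np.cos(a),r*np.sin(a),0*a]): cv2.circle(A,tuple(((p-[x,y]+.5)*6).astype(int)),1,col,-1)
circ([.5125,.102,.028],.020,(0,255,255)); circ([.5125,.102,P[2]-.0077],.019,(0,255,0))
cv2.imwrite('pics/s6.png',A)
E
```

```text
13.1667 [0.51013292 0.09916789 0.04679373] [ 0.47076113 -0.32660836  0.13934192]
```

View pics/s6.png

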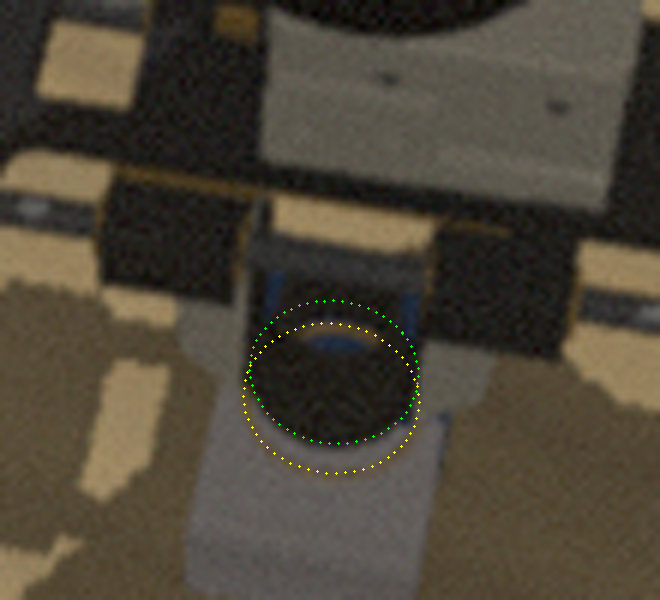

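The last view shows the loupe's lower rim matching the predicted circle over the seat (bottom edge at v≈443 in the crop). The rim is about 11 mm above the former and the loupe is upright.

```bash
python3 -c "
from cell import arm
print(arm.sign_off())"
```

```text
the job is handed in; nothing more can be done
None
```

I closed and released the former, then handed the job in at about 13 s with the loupe held upright and still over the seat, its rim about 11 mm above the former; `arm.sign_off()` returned no verdict, and I did not re-measure the jars and tin after the carry (the loupe passed at least 75 mm above them).

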